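# Slide the tasting slate out over the customer's edge

## Task

Offer the customer the rectangular slate with the wedge of cheese on it: with your fingertips push it along the marble ledge towards the customer, until it sticks out about 4 cm (3 to 5 cm) over the ledge's customer-side edge, square to that edge, so that it can be taken from underneath. Only slide it, do not lift it; do not touch the cheese, which must ride along standing on the slate, and leave everything else where it is.

Things in the scene. Friction and masses are not known exactly. Their poses are not given: they have to be found in the camera images.
- ledge: fixed hand-over ledge: white marble slab on a low steel frame standing on the counter, 260 mm deep (its x axis, +x towards the customer, away from the robot), 640 mm long (its y axis); its flat top is 70 mm above its origin, which is the centre of its footprint on the counter. Air below the overhanging slate: 70 mm
- ledge_edge (a point): middle of the ledge's customer-side top edge, 130 mm ahead (+x) of the ledge's centre and level with its top; its axes are the ledge's, so the edge runs along its y
- slate: the rectangular dark slate board, loose on the ledge: 120 mm deep (its x axis, +x towards the customer), 170 mm wide (its y axis), 10 mm thick, about 0.45 to 0.7 kg, slides with friction; origin at the centre of its underside. It starts wholly on the ledge, turned up to about 15 degrees, on the left or right half, with clear marble behind it on the robot side
- slate_front (a point): middle of the slate's customer-side edge, at its top face: 60 mm ahead (+x) of the slate's centre. Its x in the frame of ledge_edge is the overhang
- wedge: wedge of yellow cheese standing loose near the middle of the rectangular slate: 75 mm from point to rind, 56 mm wide, 45 mm tall, about 0.1 kg; origin at its underside, 50 mm from the point; nothing of it reaches nearer than 15 mm to the slate's robot-side edge
- round_slate: round dark slate disc, 140 mm across, 10 mm thick, lying on the other half of the ledge with the honey jar on it; origin at the centre of its underside
- honey_jar: honey jar, 58 mm across, 78 mm tall, standing on the round slate; origin at the centre of its underside
- pick_pot: small white pot of tasting picks, 42 mm across, picks up to 80 mm high, standing on the ledge between the two slates, towards the customer; origin at the centre of its underside
- parcel: paper-wrapped parcel, 100 x 150 x 55 mm, on the counter at the robot's right; origin at the centre of its underside
- cheese_knife: cheese knife lying on the counter beside the left end of the ledge, 265 mm long along its y axis, 16 mm thick; origin on the counter about its middle
Things that resemble listed ones, but are neither listed nor needed, are in the scene too. Leave any orange look-alike of the slate alone.

How it is judged:
At the end, for the whole second after the job is handed in: Slate flat and at rest on the ledge, its front-edge middle 30 to 50 mm beyond the ledge's edge, square within 5 degrees, not over the ledge's ends; the wedge stands at rest on it, its origin within 45 mm (x) and 60 mm (y) of the slate's centre; nothing else moved over 15 mm (x of slate_front in the frame of ledge_edge between 0.03 and 0.05 m and angle between the x axis of slate and the x axis of ledge, either way round below 0.09 rad and angle between slate's own z axis and vertical below 0.03 rad and z of slate in the frame of ledge between 0.066 and 0.074 m and y of slate in the frame of ledge between -0.235 and 0.235 m and z of wedge in the frame of slate between 0.006 and 0.014 m and angle between wedge's own z axis and vertical below 0.06 rad and x of wedge in the frame of slate between -0.045 and 0.045 m and y of wedge in the frame of slate between -0.06 and 0.06 m and linear speed of each of slate, wedge below 0.01 m/s); the robot touches nothing.
It fails at once if the slate is lifted, tipped or dropped (z of slate in the frame of ledge above 0.078 m or z of slate in the frame of ledge below 0.06 m or angle between slate's own z axis and vertical above 0.12 rad).
It fails at once if the cheese is touched by the robot (contact force between any of the fingers, the arm and wedge above 0.2 N).
It fails at once if the cheese topples or comes off the slate (angle between wedge's own z axis and vertical above 0.35 rad or z of wedge in the frame of slate below 0 m or z of wedge in the frame of slate above 0.025 m).
It fails at once if something else is moved (more than 15 mm) (distance of any of round_slate, honey_jar, pick_pot, parcel, cheese_knife from where it was at the start of the episode above 0.015 m).
It also fails if it takes over 38 s, if anything falls off the work surface, if the arm or the gripper's body presses on something with over 40 N, if the wrist force passes 120 N, or if a joint passes its speed limit or range.

## Robot

A 6-joint arm with a two-finger parallel gripper is mounted at the origin on the work surface. World frame = base frame: x ahead of the robot, y to its left, z up, the work surface at z = 0. Lengths are in m, angles in rad, forces in N, time in s.
With the tool pointing down it reaches from about 0.375 to 0.9 m from the base axis. Payload 3.1 kg.
Tool frame: the origin (TCP) lies between the finger pads; the fingertips stand 8 mm ahead of it and the grasp point (between the pads) lies 11 mm behind it (arm.finger_overhang is the distance from the TCP to the fingertips, in m); z points along the fingers, y is the direction in which the jaws open and shut (so a half turn about z gives the same grasp; the last joint's range is limited). The gripper opens to 85 mm and grips with 20 to 120 N. Pads are 22 mm wide; open, the fingers measure 114 mm over their backs; the gripper's body (76 mm by 85 mm) begins 54 mm behind the grasp point. The pads swing forward as they close: fully open they stand 13 mm farther back than shut.
Start: joints at [-1.317, 0.527, 1.433, -0, 1.181, -0.178], TCP at [0.262, -0.567, 0.239] pointing down, gripper open.
Joint ranges: [-3.08, 3.08], [-0.75, 2.2], [0.22, 2.44], [-1.43, 4.57], [0, 2.65], [-2.85, 2.85]. Speed limits (rad/s): [2.79, 2.79, 3.14, 3.14, 3.14, 3.14].

## Interface

Orientations are given as a 3x3 rotation matrix whose columns are the frame's x, y, z axes.
In Python, from rig import arm gives the robot as it stands. The module is installed in compiled form; this text tells all that it offers.
- The arm moves only by the tool send_rows, never from a script. Its argument "plan" is a list of rows, each an object with "slide": the shift along the tool's x, y, z normalised to -1 to 1, where 1 is 0.025 m, a list of three; "turn": the turn about the tool's z normalised to -1 to 1, where 1 is 5 degrees. In form: [{"slide": [tx, ty, tz], "turn": turn}, ...]. A call has 1 to 10 rows; each row shifts and turns the pose as measured when the row begins, along the tool's axes as they then stand; what a row does not reach is not made up. A row lasts 1/12 s, in which the tool goes at most 41.7 mm and 7.16 degrees, less where a joint would pass 70% of its speed; a pose out of reach is approached as far as the arm can. A call with a number of a shift or a turn outside -1 to 1 is refused whole. A call with a gripper value outside its range is refused whole. "fingers" is the opening, from 0 (shut) to 1 (fully open), set as the call begins (left out, the last holds). The fingers move at their own pace and stop on an object; "grip_force" is the grip in N (left out, the last holds). Time passes only in rows, so rows that do not move let the fingers close. It gives the time, the measured TCP pose, the force and the opening at its end, in the units of the state.
- arm.sense(): the state, without advancing time (a new reading comes with each control period).
- arm.get_image(name): name is "side" or "top"; returns the picture (400x640x3 uint8, blue, green, red); there is no depth.
- arm.camera_params(name): a dict with "fx", "fy", "cx", "cy" (pixels), "position" and "rotation" of the camera in the world. Camera axes: x right, y up, looking along -z (the intrinsics and any distortion apply to the point x, -y, -z); pixel columns grow to the right and rows downward; lengths in m; the calibration is good to about 2 mm. A picture is of the moment at which its call begins. camera_params takes no time and is no camera call.
- arm.job_done(): hands the job in, once; it reports no verdict.
Trained networks look in the newest picture that a camera, given by its name, has taken for a name from the list of things; names that differ only in an ending like _2 or _b are one class to them, and where a whole thing is asked for, a point or a joint stands for the part that bears it (a point fixed in the world has none). Each returns a list of dicts, best first, with "score" (0 to 1); they miss things now and then, are a little off and sometimes report something else, mostly with a low value. They report only what shows in the picture. A call takes as long as a camera call. They do not tell look-alikes from the thing itself.
- arm.masks_of(label, camera): "region" (400x640 bool, what is visible of it) and "centre" ([column, row] in pixels, amid what is visible of it).
The state is a dict: "t": time; "q": joint angles; "joint_vel": joint speeds; "joint_efforts": joint torques, N m; "eef_pos": TCP position; "eef_rot": TCP orientation; "wrist_force": force on the tool from outside, world axes, zero at the start; "moment": the same for the moment, N m; "finger_gap": finger opening in m.
Only numpy, scipy, OpenCV 4.12 (cv2) and the standard library are available. Lean on these libraries where they do the work, as an engineer would, in place of code of your own. Each camera call takes 0.05 s, during which the arm holds its last target. There are 200 camera calls.

## Working session

There is one attempt and no reset: what is moved stays moved. The work goes in short steps, Python scripts to look and compute and a tool call to move; the robot and the scene stay as the last step left them, time stands still between calls to the robot, and variables do not carry over. Pictures are saved under pics/ and viewed, about 8 in all and at most 12, crops included, and the job is handed in when it is done.

Besides the shell and the picture viewer there is one more tool, called after ">>>" as a command line: name --argument value ..., lists and objects as JSON in quotes. send_rows: Moves the arm, as the interface text tells. Scaled input: -1 to 1 covers 0.025 m each way for a shift and 5 degrees each way for a turn. Its arguments: {"type":"object","properties":{"plan":{"type":"array","items":{"type":"object","properties":{"slide":{"type":"array","items":{"type":"number"}},"turn":{"type":"number"}}}},"fingers":{"type":"number"},"grip_force":{"type":"number"}},"required":["plan"]}

```bash
mkdir -p pics; cat > h.py <<'E'
import numpy as np, cv2
from rig import arm
def ray(cam,uv):
    p=arm.camera_params(cam); uv=np.atleast_2d(uv).astype(float)
    d=np.c_[(uv[:,0]-p['cx'])/p['fx'],-(uv[:,1]-p['cy'])/p['fy'],-np.ones(len(uv))]
    return np.array(p['position']),d@np.array(p['rotation']).T
def toz(cam,uv,z):
    o,d=ray(cam,uv); return o+d*((z-o[2])/d[:,2])[:,None]
def proj(cam,X):
    p=arm.camera_params(cam); c=(np.atleast_2d(X)-p['position'])@np.array(p['rotation'])
    return np.c_[p['cx']+p['fx']*c[:,0]/-c[:,2],p['cy']+p['fy']*c[:,1]/c[:,2]]
E
python3 - <<'E'
from h import *
for c in('top','side'):
    cv2.imwrite(f'pics/{c}0.png',arm.get_image(c)); print(arm.camera_params(c))
for l in('ledge','slate','wedge','round_slate','pick_pot','honey_jar'):
    for r in arm.masks_of(l,'top'):
        b=cv2.minAreaRect(np.argwhere(r['region'])[:,::-1].astype(np.float32))
        print(l,round(r['score'],2),np.round(r['centre']),r['region'].sum(),np.round(cv2.boxPoints(b)).tolist())
s=arm.sense();print(s['t'],s['eef_pos'],s['eef_rot'],s['finger_gap'])
E
```

```text
{'fx': 518.540709116776, 'fy': 518.540709116776, 'cx': 321.0020967248412, 'cy': 201.91899768273652, 'position': array([0.35717678, 0.07725262, 1.44312103]), 'rotation': array([[ 0.00352407,  0.99547115, -0.09499876],
       [-0.99997749,  0.00405055,  0.00534965],
       [ 0.00571022,  0.09497777,  0.99546302]])}
{'fx': 397.33901745615947, 'fy': 397.33901745615947, 'cx': 317.22865932489697, 'cy': 202.33555399519705, 'position': array([0.1101986 , 0.90650466, 0.75681469]), 'rotation': array([[-8.89660603e-01,  2.69266292e-01, -3.68781337e-01],
       [-4.56622229e-01, -5.25311427e-01,  7.18013958e-01],
       [-3.88093991e-04,  8.07182487e-01,  5.90301856e-01]])}
ledge 0.55 [337. 180.] 18075 [[221.0, 219.0], [223.0, 122.0], [463.0, 126.0], [461.0, 224.0]]
slate 0.91 [407. 169.] 2362 [[368.0, 176.0], [380.0, 133.0], [442.0, 150.0], [429.0, 194.0]]
slate 0.82 [280. 271.] 2677 [[249.0, 252.0], [311.0, 250.0], [313.0, 294.0], [251.0, 296.0]]
wedge 0.94 [404. 162.] 414 [[396.0, 144.0], [417.0, 144.0], [417.0, 172.0], [396.0, 172.0]]
wedge 0.44 [183. 189.] 967 [[178.0, 138.0], [190.0, 138.0], [192.0, 233.0], [180.0, 233.0]]
wedge 0.43 [344. 148.] 228 [[336.0, 137.0], [351.0, 137.0], [351.0, 155.0], [336.0, 155.0]]
round_slate 0.91 [286. 166.] 1657 [[256.0, 138.0], [307.0, 138.0], [307.0, 188.0], [256.0, 188.0]]
pick_pot 0.81 [343. 147.] 214 [[336.0, 138.0], [351.0, 138.0], [351.0, 154.0], [336.0, 154.0]]
pick_pot 0.63 [408. 172.] 2466 [[367.0, 177.0], [379.0, 133.0], [442.0, 151.0], [430.0, 194.0]]
honey_jar 0.67 [274. 160.] 455 [[259.0, 157.0], [274.0, 141.0], [292.0, 159.0], [276.0, 174.0]]
0.4 [ 0.262144   -0.56722826  0.23914921] [[ 9.07792976e-01  4.19418536e-01 -6.20093709e-05]
 [ 4.19418529e-01 -9.07792906e-01  3.70582721e-04]
 [ 9.91375953e-05 -3.62420270e-04 -9.99999929e-01]] 0.08558143288118618
```

View pics/top0.png

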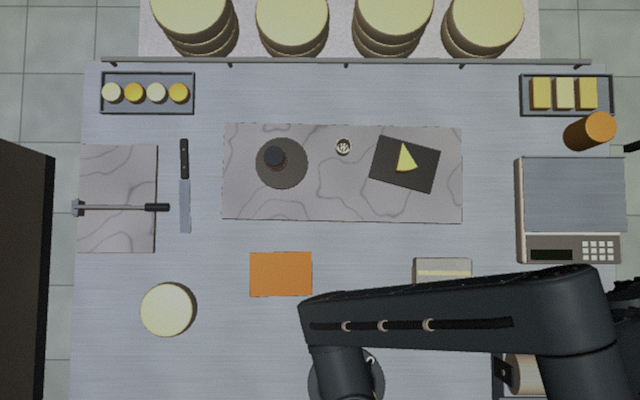

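View pics/side0.png

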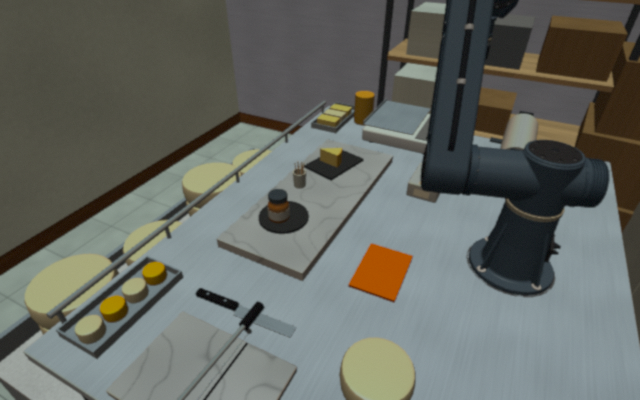

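```bash
cat >> h.py <<'E'
def line(P): # fit x = a + b*y
    vx,vy,x0,y0=cv2.fitLine(P[:,:2].astype(np.float32),cv2.DIST_HUBER,0,.001,.001).ravel(); return np.array([vx,vy]),np.array([x0,y0])
def slate(pr=True):
    im=arm.get_image('top'); out={}
    M=[r for r in arm.masks_of('slate','top') if r['centre'][1]<230]
    W=arm.masks_of('wedge','top')
    m=M[0]['region'].copy()
    w=[r for r in W if m[np.clip(np.argwhere(r['region'])[:,0].min()-4,0,399):,:].any() and abs(r['centre']-np.array(M[0]['centre'])).max()<25]
    if w: m|=w[0]['region']
    m=cv2.morphologyEx(m.astype(np.uint8),cv2.MORPH_CLOSE,np.ones((5,5)))
    c=max(cv2.findContours(m,cv2.RETR_EXTERNAL,cv2.CHAIN_APPROX_NONE)[0],key=cv2.contourArea)
    X=toz('top',c[:,0,:],.08)[:,:2]
    r=cv2.minAreaRect((X*1000).astype(np.float32)); B=cv2.boxPoints(r)
    a=r[2]; a=(a+45)%90-45
    if pr: print('slate c',np.round(r[0],1),'size',np.round(r[1],1),'ang',round(a,1)); print(np.round(B).tolist())
    if w: print('wedge visible centre',np.round(toz('top',w[0]['centre'],.1)*1000))
    return im,r
E
python3 - <<'E'
from h import *
im,r=slate()
l=arm.masks_of('ledge','top')[0]['region']
u=np.arange(240,450)
top=np.array([np.argwhere(l[:,k])[0,0] for k in u])-.5; bot=np.array([np.argwhere(l[:,k])[-1,0] for k in u])+.5
for n,v in(('front',top),('back',bot)):
    X=toz('top',np.c_[u,v],.07); d,p=line(X); print(n,'x at y=-.14',p[0]+d[0]/d[1]*(-.14-p[1]),'slope deg',np.degrees(np.arctan(d[0]/d[1])))
print('ledge corners',np.round(toz('top',[[222.5,123],[463,127],[461,223],[221,219]],.07),3).tolist())
for l in('pick_pot','round_slate','parcel'):
    for q in arm.masks_of(l,'top')[:1]: print(l,toz('top',q['centre'],.08 if l!='parcel' else .055))
x0,y0=360,115
c=cv2.resize(im[115:235,360:480],None,fx=5,fy=5,interpolation=cv2.INTER_CUBIC); cv2.imwrite('pics/crop1.png',c)
E
```

```text
slate c [ 591.3 -152.6] size [171.3 121.2] ang -15.3
[[510.0, -219.0], [627.0, -251.0], [672.0, -86.0], [555.0, -54.0]]
wedge visible centre [[ 594. -149.  100.]]
front x at y=-.14 0.6961764 slope deg 0.97493184
back x at y=-.14 0.4355096 slope deg 1.0838119
ledge corners [[0.701, 0.336, 0.07], [0.693, -0.313, 0.07], [0.434, -0.302, 0.07], [0.442, 0.335, 0.07]]
pick_pot [[0.64171737 0.01922029 0.08      ]]
round_slate [[0.5902809  0.16547698 0.08      ]]
parcel [[ 0.30798456 -0.2406337   0.055     ]]
```

View pics/crop1.png

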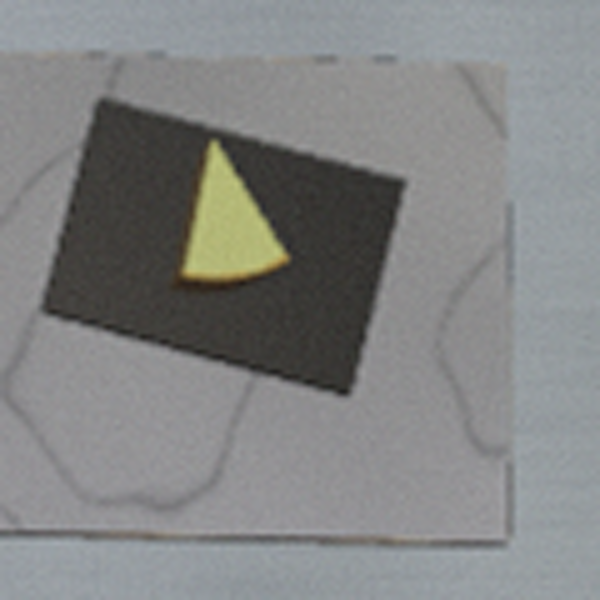

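>>> send_rows --plan '[{"slide":[0,0,0],"turn":0.86},{"slide":[0,0,0],"turn":0.86},{"slide":[0,0,0],"turn":0.86},{"slide":[0,0,0],"turn":0.86},{"slide":[0,0,0],"turn":0.86},{"slide":[0,0,0],"turn":0.86},{"slide":[0,0,0],"turn":0}]' --fingers 1

```text
t: 1.33
eef_pos: [0.2622, -0.5674, 0.2395]
eef_rot: [[0.999, -0.039, 0.0], [-0.039, -0.999, -0.0], [0.0, 0.0, -1.0]]
wrist_force: [-0.6, 0.6, -0.1]
finger_gap: 0.0855
```

```bash
python3 - <<'E'
from h import *
s=arm.sense();R=s['eef_rot'];print(arm.finger_overhang,s['t'],s['eef_pos'],np.degrees(np.arctan2(R[1,0],R[0,0])),s['finger_gap'],s['q'])
print(R.T@(np.array([.465,-.150,.239])-s['eef_pos'])/.025)
E
```

```text
0.008 1.3333 [ 0.26215614 -0.567385    0.23954191] -2.2470666471881917 0.08552549858174166 [-1.31650613e+00  5.27160130e-01  1.43262959e+00 -1.78505563e-05
  1.18141609e+00  2.93515697e-01]
[ 7.45290900e+00 -1.70006985e+01  1.60161175e-02]
```

>>> send_rows --plan '[{"slide":[0.41,-0.94,0],"turn":-0.12},{"slide":[0.41,-0.94,0],"turn":-0.12},{"slide":[0.41,-0.94,0],"turn":0},{"slide":[0.41,-0.94,0],"turn":0},{"slide":[0.41,-0.94,0],"turn":0},{"slide":[0.41,-0.94,0],"turn":0},{"slide":[0.41,-0.94,0],"turn":0},{"slide":[0.41,-0.94,0],"turn":0},{"slide":[0.41,-0.94,0],"turn":0},{"slide":[0,0,0],"turn":0}]'

```text
t: 2.17
eef_pos: [0.3594, -0.3515, 0.2387]
eef_rot: [[1.0, -0.002, 0.001], [-0.002, -1.0, -0.005], [0.001, 0.005, -1.0]]
wrist_force: [-1.4, 0.7, 0.7]
finger_gap: 0.0852
```

```bash
cat >> h.py <<'E'
def go(x,y,z,yaw=-1.0):
    s=arm.sense();R=s['eef_rot'];a=np.degrees(np.arctan2(R[1,0],R[0,0]))
    print('t',s['t'],np.round(s['eef_pos'],4),'yaw',round(a,2),'units',np.round(R.T@(np.array([x,y,z])-s['eef_pos'])/.025,2),'turn',round((a-yaw)/5,2),np.round(s['wrist_force'],1))
E
python3 -c "
from h import *
go(.465,-.15,.239)"
```

```text
t 2.1667 [ 0.3594 -0.3515  0.2387] yaw -0.11 units [ 4.21 -8.07 -0.05] turn 0.18 [-1.4  0.7  0.7]
```

>>> send_rows --plan '[{"slide":[0.52,-1,0],"turn":0.15},{"slide":[0.52,-1,0],"turn":0},{"slide":[0.52,-1,0],"turn":0},{"slide":[0.52,-1,0],"turn":0},{"slide":[0.52,-1,0],"turn":0},{"slide":[0.52,-1,0],"turn":0},{"slide":[0.52,-1,0],"turn":0},{"slide":[0.4,-0.8,0],"turn":0},{"slide":[0,0,0],"turn":0},{"slide":[0,0,0],"turn":0}]'

```text
t: 3.0
eef_pos: [0.4691, -0.1553, 0.2397]
eef_rot: [[1.0, 0.002, 0.009], [0.002, -1.0, -0.016], [0.009, 0.016, -1.0]]
wrist_force: [-1.3, 0.2, 0.2]
finger_gap: 0.0855
```

```bash
python3 -c "
from h import *
go(.465,-.15,.12)"
```

```text
t 3.0 [ 0.4691 -0.1553  0.2397] yaw 0.1 units [-0.21 -0.29  4.78] turn 0.22 [-1.3  0.2  0.2]
```

>>> send_rows --plan '[{"slide":[-0.1,-0.1,0.7],"turn":0.12},{"slide":[-0.1,-0.1,0.7],"turn":0.1},{"slide":[0,-0.1,0.7],"turn":0},{"slide":[0,0,0.7],"turn":0},{"slide":[0,0,0.7],"turn":0},{"slide":[0,0,0.7],"turn":0},{"slide":[0,0,0.5],"turn":0},{"slide":[0,0,0],"turn":0}]'

```text
t: 3.67
eef_pos: [0.4677, -0.1622, 0.1205]
eef_rot: [[1.0, -0.017, 0.019], [-0.016, -1.0, -0.026], [0.019, 0.026, -0.999]]
wrist_force: [-0.4, 0.0, -0.0]
finger_gap: 0.0854
```

```bash
python3 -c "
from h import *
go(.465,-.15,.082)
s=arm.sense();print(s['eef_rot'])
im=arm.get_image('side');uv=proj('side',[s['eef_pos'],s['eef_pos']+[0,0,-.008],[.465,-.15,.07]]);print(uv)
x,y=uv[0].astype(int);x0,y0=max(x-60,0),max(y-60,0);print(x0,y0)
cv2.imwrite('pics/s1.png',cv2.resize(im[y0:y0+100,x0:x0+120],None,fx=6,fy=6,interpolation=cv2.INTER_CUBIC))"
```

```text
t 3.6667 [ 0.4677 -0.1622  0.1205] yaw -0.94 units [-0.15 -0.52  1.52] turn 0.01 [-0.4  0.  -0. ]
[[ 0.9996829  -0.01690594  0.01866232]
 [-0.0164097  -0.99951595 -0.02643074]
 [ 0.01910013  0.02611611 -0.99947643]]
[[370.25883057 157.45260738]
 [370.06407597 159.6235053 ]
 [368.48559227 172.83249169]]
310 97
```

View pics/s1.png

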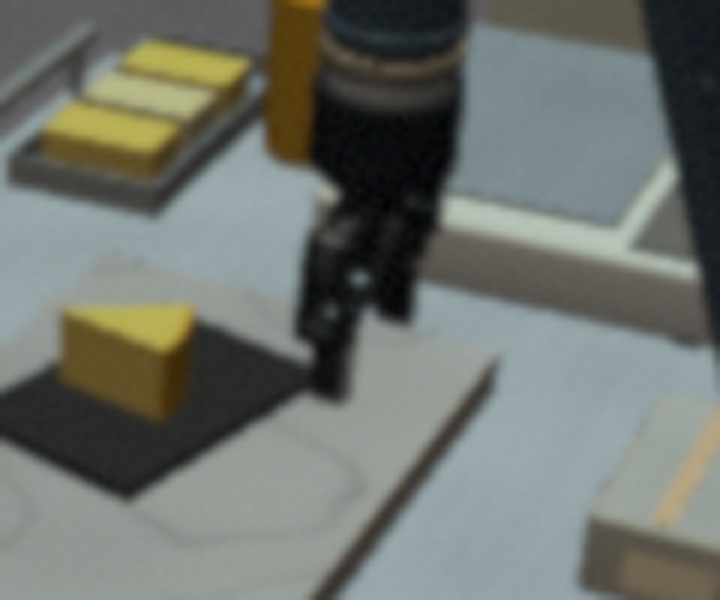

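```bash
python3 -c "
from h import *
s=arm.sense()
for off in (.043,.05,.057):
  P=s['eef_pos']-s['eef_rot'][:,1]*off
  for k in (-.005,.008): print(off,k,np.round(proj('side',P+s['eef_rot'][:,2]*k),1), np.round(proj('side',P+s['eef_rot'][:,2]*k-s['eef_rot'][:,0]*.011),1))
"
```

```text
0.043 -0.005 [[365.1 162.1]] [[368.4 163. ]]
0.043 0.008 [[364.8 165.7]] [[368.  166.6]]
0.05 -0.005 [[364.2 163.2]] [[367.5 164.1]]
0.05 0.008 [[363.9 166.7]] [[367.2 167.6]]
0.057 -0.005 [[363.4 164.3]] [[366.6 165.2]]
0.057 0.008 [[363.  167.8]] [[366.3 168.7]]
```

>>> send_rows --plan '[{"slide":[-0.1,-0.3,0.4],"turn":0},{"slide":[0,-0.2,0.5],"turn":0},{"slide":[0,0,0.5],"turn":0},{"slide":[0,0,0.2],"turn":0},{"slide":[0,0,0],"turn":0}]'

```text
t: 4.13
eef_pos: [0.4699, -0.1574, 0.0841]
eef_rot: [[0.999, -0.02, 0.029], [-0.019, -0.999, -0.034], [0.029, 0.033, -0.999]]
wrist_force: [0.5, 0.1, 0.6]
finger_gap: 0.0852
```

```bash
python3 -c "
from h import *
go(.465,-.15,.072)"
```

```text
t 4.1333 [ 0.4699 -0.1574  0.0841] yaw -1.08 units [-0.22 -0.31  0.47] turn -0.02 [0.5 0.1 0.6]
```

>>> send_rows --plan '[{"slide":[-0.1,-0.3,0.3],"turn":0},{"slide":[0,0,0],"turn":0}]'

```text
t: 4.3
eef_pos: [0.4689, -0.1518, 0.0779]
eef_rot: [[0.999, -0.021, 0.032], [-0.02, -0.999, -0.036], [0.032, 0.035, -0.999]]
wrist_force: [-1.5, 0.3, -0.3]
finger_gap: 0.0855
```

```bash
python3 -c "
from h import *
go(.465,-.15,.07)
s=arm.sense();P=s['eef_pos']-s['eef_rot'][:,1]*.05
im=arm.get_image('side');x0,y0=330,120
cv2.imwrite('pics/s2.png',cv2.resize(im[y0:y0+70,x0:x0+80],None,fx=8,fy=8,interpolation=cv2.INTER_CUBIC))
for z in(.07,.08):print(proj('side',[P[0],P[1],z]))"
```

```text
t 4.3 [ 0.4689 -0.1518  0.0779] yaw -1.13 units [-0.17 -0.08  0.31] turn -0.03 [-1.5  0.3 -0.3]
[[361.49836776 179.60670529]]
[[361.70516426 176.94681504]]
```

View pics/s2.png

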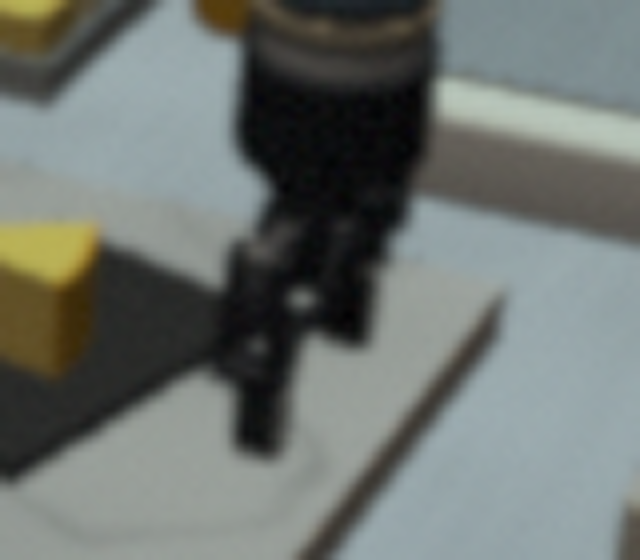

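>>> send_rows --plan '[{"slide":[-0.1,-0.1,0.36],"turn":0},{"slide":[0,0,0],"turn":0}]'

```text
t: 4.52
eef_pos: [0.4701, -0.1525, 0.0715]
eef_rot: [[0.999, -0.021, 0.039], [-0.019, -0.999, -0.041], [0.04, 0.04, -0.998]]
wrist_force: [0.5, -0.2, 0.3]
finger_gap: 0.0852
```

```bash
python3 -c "
from h import *
go(.6,-.15,.0685)"
```

```text
t 4.5167 [ 0.4701 -0.1525  0.0715] yaw -1.1 units [ 5.18 -0.21  0.32] turn -0.02 [ 0.5 -0.2  0.3]
```

>>> send_rows --plan '[{"slide":[0.3,-0.1,0.13],"turn":0},{"slide":[0.3,0,0.05],"turn":0},{"slide":[0.2,0,0.02],"turn":0},{"slide":[0,0,0],"turn":0}]'

```text
t: 4.85
eef_pos: [0.4952, -0.1528, 0.0699]
eef_rot: [[0.999, -0.022, 0.046], [-0.02, -0.999, -0.045], [0.046, 0.044, -0.998]]
wrist_force: [1.2, 0.1, 0.8]
finger_gap: 0.0853
```

```bash
python3 -c "
from h import *
go(.6,-.15,.0685);print(arm.sense()['eef_rot'])"
```

```text
t 4.85 [ 0.4952 -0.1528  0.0699] yaw -1.13 units [ 4.18 -0.21  0.24] turn -0.03 [1.2 0.1 0.8]
[[ 0.99872411 -0.02172556  0.04558686]
 [-0.01969593 -0.99881481 -0.04450888]
 [ 0.04649981  0.04355421 -0.99796834]]
```

>>> send_rows --plan '[{"slide":[0.3,-0.05,0.08],"turn":0},{"slide":[0.35,0,0.04],"turn":0},{"slide":[0.35,0,0.02],"turn":0},{"slide":[0.3,0,0.02],"turn":0}]'

```text
t: 5.18
eef_pos: [0.5244, -0.1508, 0.0669]
eef_rot: [[0.999, -0.022, 0.032], [-0.021, -0.999, -0.04], [0.033, 0.04, -0.999]]
wrist_force: [-8.0, -1.9, 5.5]
finger_gap: 0.0853
```

```bash
python3 -c "
from h import *
go(.6,-.15,.0685);print(arm.sense()['eef_rot'][2])
im,r=slate()
cv2.imwrite('pics/c2.png',cv2.resize(im[105:235,340:480],None,fx=4,fy=4,interpolation=cv2.INTER_CUBIC))"
```

```text
t 5.1833 [ 0.5244 -0.1508  0.0669] yaw -1.2 units [ 3.02 -0.1   0.03] turn -0.04 [-8.  -1.9  5.5]
[ 0.03286335  0.03958976 -0.99867545]
slate c [ 611.7 -149.6] size [170.1 106.4] ang -9.4
[[545.0, -225.0], [650.0, -242.0], [678.0, -74.0], [573.0, -57.0]]
wedge visible centre [[ 628. -139.  100.]]
```

View pics/c2.png

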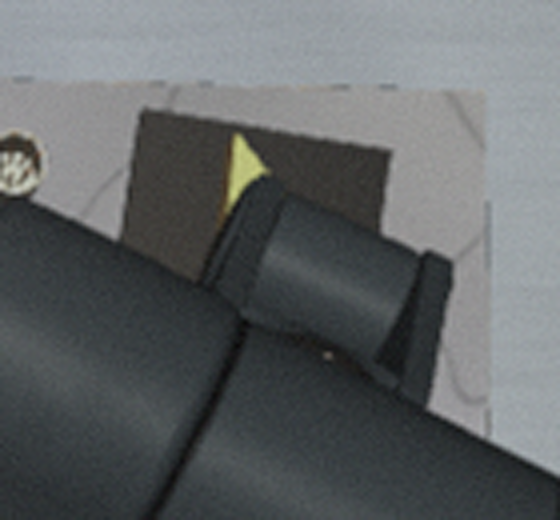

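>>> send_rows --plan '[{"slide":[0.3,0,-0.04],"turn":0},{"slide":[0.3,0,-0.01],"turn":0},{"slide":[0.3,0,0],"turn":0}]'

```text
t: 5.58
eef_pos: [0.5453, -0.1505, 0.0678]
eef_rot: [[0.999, -0.023, 0.028], [-0.022, -0.999, -0.038], [0.029, 0.038, -0.999]]
wrist_force: [-4.1, -1.9, 0.7]
finger_gap: 0.0855
```

```bash
cat >> h.py <<'E'
def front():
    im=arm.get_image('top'); g=im.max(2).astype(int)
    # front edge: per column first dark row below the bright marble/counter, right of pot
    P=[]
    M=[r for r in arm.masks_of('slate','top') if r['centre'][1]<230][0]['region']
    u=np.where(M.any(0))[0]; v=np.array([np.argwhere(M[:,k])[0,0] for k in u])-.5
    k=slice(8,-8) ; X=toz('top',np.c_[u,v][k],.08)
    c=np.polyfit(X[:,1],X[:,0],1); 
    for _ in range(4):
        e=X[:,0]-np.polyval(c,X[:,1]); X=X[abs(e)<.006]; c=np.polyfit(X[:,1],X[:,0],1)
    ys=toz('top',[[u[0],v[0]],[u[-1],v[-1]]],.08)[:,1]; ym=ys.mean()
    xf=np.polyval(c,ym); led=.6962+np.tan(np.radians(1.0))*(ym+.14)
    print('front mid',round(xf,4),round(ym,4),'yspan',np.round(ys,3),'ang rel',round(1.0-np.degrees(np.arctan(c[0])),2),'overhang mm',round((xf-led)*1000,1),'n',len(X))
    return im
E
python3 -c "
from h import *
go(.6,-.15,.0685);print(arm.sense()['eef_rot'][2]);front()"
```

```text
t 5.5833 [ 0.5453 -0.1505  0.0678] yaw -1.26 units [ 2.19 -0.07  0.03] turn -0.05 [-4.1 -1.9  0.7]
[ 0.02901386  0.03771234 -0.99886735]
front mid 0.6804 -0.1435 yspan [-0.058 -0.229] ang rel -2.33 overhang mm -15.7 n 49
```

>>> send_rows --plan '[{"slide":[0.3,0,0],"turn":-0.03},{"slide":[0.3,0,0],"turn":-0.02},{"slide":[0.3,0,0],"turn":0},{"slide":[0.3,0,0],"turn":0}]'

```text
t: 6.02
eef_pos: [0.5728, -0.1496, 0.068]
eef_rot: [[1.0, -0.014, 0.018], [-0.014, -0.999, -0.036], [0.019, 0.036, -0.999]]
wrist_force: [-6.3, -0.3, 2.7]
finger_gap: 0.0856
```

```bash
python3 -c "
from h import *
go(.6,-.15,.0685);print(arm.sense()['eef_rot'][2]);front()"
```

```text
t 6.0167 [ 0.5728 -0.1496  0.068 ] yaw -0.78 units [1.09 0.   0.  ] turn 0.04 [-6.3 -0.3  2.7]
[ 0.01881495  0.03560122 -0.99918895]
front mid 0.7062 -0.1399 yspan [-0.055 -0.225] ang rel -0.54 overhang mm 10.0 n 48
```

>>> send_rows --plan '[{"slide":[0.3,0,-0.02],"turn":0.03},{"slide":[0.3,0,0],"turn":0},{"slide":[0.25,0,0],"turn":0}]'

```text
t: 6.37
eef_pos: [0.5921, -0.1486, 0.0683]
eef_rot: [[1.0, -0.015, 0.012], [-0.015, -0.999, -0.034], [0.013, 0.034, -0.999]]
wrist_force: [-7.6, -1.0, 5.3]
finger_gap: 0.0852
```

```bash
python3 -c "
from h import *
go(.6,-.15,.0685);print(arm.sense()['eef_rot'][2]);im=front();go(.6,-.15,.0685)
cv2.imwrite('pics/c3.png',cv2.resize(im[95:225,340:480],None,fx=4,fy=4,interpolation=cv2.INTER_CUBIC))"
```

```text
t 6.3667 [ 0.5921 -0.1486  0.0683] yaw -0.84 units [ 0.32  0.05 -0.  ] turn 0.03 [-7.6 -1.   5.3]
[ 0.01253046  0.03375393 -0.99935162]
front mid 0.7257 -0.1373 yspan [-0.052 -0.222] ang rel -0.41 overhang mm 29.4 n 41
t 6.4667 [ 0.5943 -0.1489  0.0684] yaw -0.85 units [ 0.23  0.04 -0.  ] turn 0.03 [-1.8  1.3 -0.2]
```

View pics/c3.png

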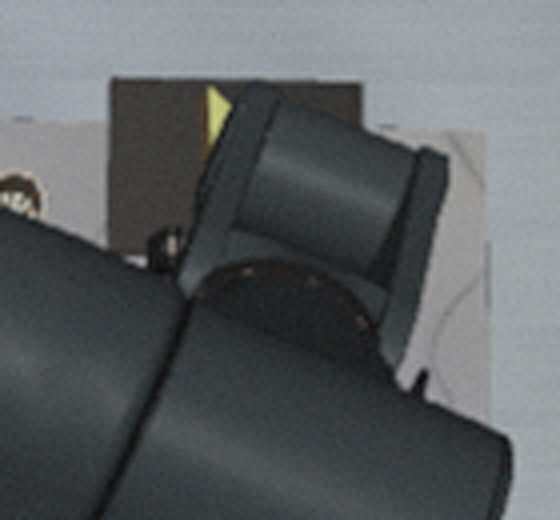

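>>> send_rows --plan '[{"slide":[0.2,0,-0.02],"turn":0},{"slide":[0.15,0,0],"turn":0},{"slide":[0,0,0],"turn":0},{"slide":[0,0,0],"turn":0}]'

```text
t: 6.8
eef_pos: [0.6019, -0.1484, 0.0684]
eef_rot: [[1.0, -0.015, 0.013], [-0.014, -0.999, -0.034], [0.014, 0.034, -0.999]]
wrist_force: [-4.3, -0.3, 0.6]
finger_gap: 0.0854
```

```bash
python3 -c "
from h import *
go(.6,-.15,.0685);front();go(.6,-.15,.0685)"
```

```text
t 6.8 [ 0.6019 -0.1484  0.0684] yaw -0.82 units [-0.08  0.07 -0.  ] turn 0.04 [-4.3 -0.3  0.6]
front mid 0.7348 -0.1375 yspan [-0.053 -0.222] ang rel 0.85 overhang mm 38.6 n 37
t 6.9 [ 0.6019 -0.1484  0.0684] yaw -0.83 units [-0.08  0.06 -0.  ] turn 0.03 [-3.4  0.6 -0.8]
```

>>> send_rows --plan '[{"slide":[-0.4,0,-0.05],"turn":0},{"slide":[-0.8,0,-0.1],"turn":0},{"slide":[-0.8,0,-0.2],"turn":0},{"slide":[-0.8,0,-0.8],"turn":0},{"slide":[-0.5,0,-1],"turn":0},{"slide":[0,0,-1],"turn":0},{"slide":[0,0,-1],"turn":0},{"slide":[0,0,-1],"turn":0},{"slide":[0,0,-1],"turn":0}]'

```text
t: 7.65
eef_pos: [0.523, -0.1442, 0.2241]
eef_rot: [[0.999, -0.021, 0.044], [-0.019, -0.999, -0.04], [0.045, 0.039, -0.998]]
wrist_force: [1.3, -0.1, 0.1]
finger_gap: 0.0854
```

>>> send_rows --plan '[{"slide":[-0.4,1,0],"turn":0},{"slide":[-0.4,1,0],"turn":0},{"slide":[-0.4,1,0],"turn":0},{"slide":[-0.4,1,0],"turn":0},{"slide":[-0.4,1,0],"turn":0},{"slide":[-0.4,1,0],"turn":0},{"slide":[-0.4,1,0],"turn":0},{"slide":[-0.4,1,0],"turn":0},{"slide":[-0.4,1,0],"turn":0},{"slide":[0,0,0],"turn":0}]'

```text
t: 8.48
eef_pos: [0.4462, -0.3888, 0.2498]
eef_rot: [[0.994, -0.021, 0.109], [-0.012, -0.996, -0.083], [0.11, 0.081, -0.991]]
wrist_force: [0.7, 0.2, 0.3]
finger_gap: 0.0848
```

```bash
python3 -c "
from h import *
go(.3,-.5,.24);im=front();slate()
l=arm.masks_of('ledge','top')[0]['region'];u=np.arange(240,360);v=[np.argwhere(l[:,k])[0,0]-.5 for k in u];d,p=line(toz('top',np.c_[u,v],.07));print('edge x@-.14',p[0]+d[0]/d[1]*(-.14-p[1]),np.degrees(np.arctan(d[0]/d[1])))
cv2.imwrite('pics/c4.png',cv2.resize(im[95:245,230:480],None,fx=3,fy=3,interpolation=cv2.INTER_CUBIC))"
```

```text
t 8.4833 [ 0.4462 -0.3888  0.2498] yaw -0.71 units [-5.8   4.53  0.12] turn 0.06 [0.7 0.2 0.3]
front mid 0.7353 -0.1374 yspan [-0.053 -0.222] ang rel 0.61 overhang mm 39.0 n 48
slate c [ 675.9 -137. ] size [168.7 123.1] ang -0.9
[[613.0, -220.0], [736.0, -222.0], [739.0, -54.0], [616.0, -52.0]]
wedge visible centre [[ 676. -133.  100.]]
edge x@-.14 0.69584465 1.3362284
```

View pics/c4.png

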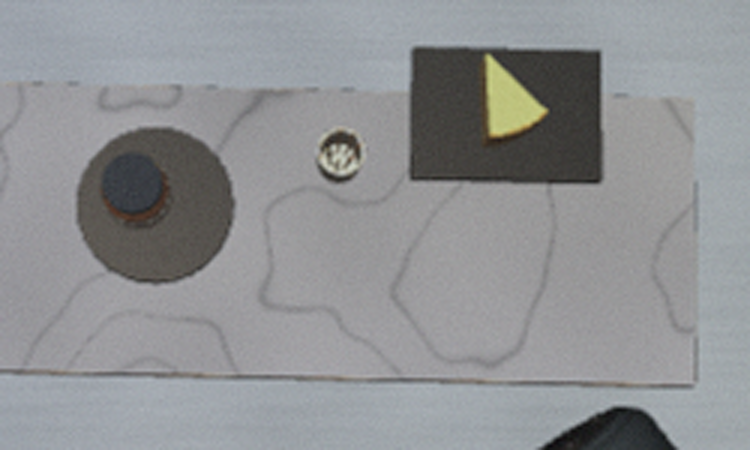

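```bash
python3 -c "
from rig import arm
print(arm.job_done())"
```

```text
the job is handed in; nothing more can be done
None
```

I pushed the slate towards the customer with the two open fingertips against its back edge. The right finger made contact first and turned the slate until both fingers sat against the edge. I then backed off, raised the arm clear and handed the job in at about 8.5 s of the 38 s allowed. The job reported no verdict.

Last checks, from the top camera after the retreat:
- **Overhang:** 39 mm, and the other estimates gave 39–40 mm. Camera calibration is good to about 2 mm.
- **Squareness:** within about 1 degree of the ledge edge. My two fits of the edge direction differed by about 0.3 degrees.
- **Wedge:** standing about 4 mm from the slate's centre.
- **Other things:** the round slate, honey jar and pick pot look unmoved. I did not re-measure the parcel or the knife, but nothing came near them.

- **Tool tilt:** the tool built up a tilt of about 2.5 degrees over the moves, reaching about 8 degrees in free air during the retreat.
- **Finger on the marble:** early in the push the left fingertip probably brushed the marble (5.5 N upward at the wrist), so I raised the tool slightly.

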